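Make up two lamp kits

ROBOT

A 7-joint arm with a two-finger parallel gripper is mounted at the origin on the work surface. World frame = base frame: x ahead of the robot, y to its left, z up, the work surface at z = 0. Lengths are in m, angles in rad, forces in N, time in s.
With the tool pointing down it reaches from about 0.425 to 0.925 m from the base axis. Payload 6.8 kg.
Tool frame: the origin (TCP) lies on the mounting face of the last link; the fingertips stand 173 mm ahead of it and the grasp point (between the pads) lies 155 mm ahead of it (grip_point_offset is the distance from the TCP to the grasp point, in m); x points along the fingers, z is the direction in which the jaws open and shut, and the axes are right-handed (so a half turn about x gives the same grasp; the last joint's range is limited). The gripper opens to 85 mm and grips with 20 to 120 N. Pads are 22 mm wide; open, the fingers measure 114 mm over their backs; the gripper's body (76 mm by 85 mm) begins 54 mm behind the grasp point. The pads swing forward as they close: fully open they stand 13 mm farther back than shut.
Start: joints at [1.108, 0.477, 0.022, 1.555, -0.011, 1.109, -0.083], TCP at [0.235, -0.633, 0.405] pointing down, gripper open.
Joint ranges: [-2.96, 2.96], [-0.34, 2.1], [-1.41, 1.46], [0.24, 2.44], [-1.37, 4.51], [0.17, 1.92], [-2.96, 2.96]. Speed limits (rad/s): [2.39, 2.39, 3.14, 3.14, 3.14, 3.14, 3.14].

INTERFACE

Orientations are given as a rotation vector (axis times angle).
In Python, from bench import * gives the robot as it stands. The module is installed in compiled form; this text tells all that it offers.
- The arm moves only by the tool servo_tool, never from a script. Its argument "motion" is a list of rows, each a list of 5 numbers: the shift along the tool's x, y, z in m, then the turn about the tool's x in degrees, then the gripper command: -1 is fully open, 1 is shut, values between are in proportion. In form: [[dx, dy, dz, turn, fingers], ...]. A call has 1 to 8 rows; each row is the pose to reach, as a shift and turn from the pose measured when the call began, along the tool's axes at that moment; what a row does not reach only later rows make up. A row lasts 1/10 s, in which the tool goes at most 50 mm and 8.59 degrees, less where a joint would pass 70% of its speed; a pose out of reach is approached as far as the arm can. A call with a gripper value outside its range is refused whole. The fingers move at their own pace and stop on an object; "force" is the grip in N (left out, the last holds). Time passes only in rows, so rows that repeat a pose let the fingers close. It gives the time, the measured TCP pose, the force and the opening at its end, in the units of the state.
- get_obs(): the state, without advancing time (a new reading comes with each control period).
- grab_frame(name): name is "side" or "top" or "wrist"; returns the picture (384x512x3 uint8, red, green, blue); there is no depth.
- camera_params(name): a dict with "mtx" (3x3 intrinsics, pixels), "D" ([k1, k2, p1, p2, k3] as OpenCV has them; the pictures are not rectified), "world_to_cam" (4x4, takes a point from world to camera coordinates); the wrist camera has in their place "T_tool_cam" (4x4, takes a point from camera to tool coordinates, whose origin is the TCP and whose axes are the tool frame's). Camera axes: x right, y down, z forward; pixel columns grow to the right and rows downward; lengths in m; the calibration is good to about 2 mm. A picture is of the moment at which its call begins: read the wrist's pose just before it. camera_params takes no time and is no camera call.
- hand_in(): hands the job in, once; it reports no verdict.
The state is a dict: "clock": time; "joints": joint angles; "qvel": joint speeds; "tau": joint torques, N m; "tcp_pos": TCP position; "orientation": TCP orientation; "contact_force": force on the tool from outside, world axes, zero at the start; "moment": the same for the moment, N m; "grip_width": finger opening in m.
Only numpy, scipy, OpenCV 4.12 (cv2) and the standard library are available. Lean on these libraries where they do the work, as an engineer would, in place of code of your own. Each camera call takes 0.05 s, during which the arm holds its last target. There are 200 camera calls.

TASK

Make up the two lamp kits from the stock between the grey trays: the tray with the round housing gets the large round heat sink in its heat-sink compartment (beside the lamp), the short driver in its long compartment, and the reflector, mouth up, in the middle of the round housing; the tray with the square lamp gets the small round heat sink and the long driver in those same compartments. Everything ends upright and flat on the floor of its compartment, as it stands now, with nothing perched on a rib; leave the square heat sink, which belongs to neither kit, where it stands.

Things in the scene. Friction and masses are not known exactly. Their poses are not given: they have to be found in the camera images.
- tray_round: Grey tray, 200 (x) x 224 (y) mm, floor top 4, walls and ribs to 14 mm above bench; fixed. Origin under its centre. Inside sizes and centres (x, y) mm: long compartment 70 x 162 at (-60, 27); heat-sink compartment 118 x 92 at (37, -62); small one at (-60, -83) full of screws; at (37, 48) a white round open housing (part of tray), 112 across, wall 3, rim 24, inner floor 8 mm above bench.
- tray_square: The same grey tray with the same compartments, walls and origin as tray_round, but at (37, 48) mm it carries a white closed square lamp with a flat glass face and nine LEDs (part of the tray), 104 x 104 mm, top 24 mm above the bench, instead of the round housing. Fixed.
- sink_large: Large round heat sink: black upright cylinder of radial fins, bright disc on top, 64 mm diameter, 45 mm high, about 200 g. Origin: centre of the underside; z up, its axis.
- sink_small: Small round heat sink: the same form, 44 mm diameter, 45 mm high, about 100 g. Origin: centre of the underside; z up, its axis.
- sink_square: Square heat sink with parallel black fins, 50 x 50 mm, 40 mm high. Belongs to neither kit and stays where it is. Origin: centre of the underside; z up.
- driver_long: Long LED driver: white plastic box with a light grey, lower terminal cover at each end; 120 mm long (own y), 42 mm wide (own x), 36 mm high (end covers, the last 12 mm at each end, 28 mm), about 220 g. Origin: centre of the underside; z up.
- driver_short: Short LED driver: the same form, 80 mm long (own y), 42 mm wide (own x), 36 mm high (end covers 28 mm), about 150 g. Origin: centre of the underside; z up.
- reflector: Reflector: bright aluminium cup standing mouth up, rim 62 mm in diameter, 50 mm high; the upper 24 mm are straight-sided, below that it tapers to a foot 42 mm across; about 60 g. Origin: centre of the underside; z up, its axis.
Not all that is in view belongs to the job. Leave any orange or yellow look-alike of the sink_small alone.

How it is judged:
By the outcome, as a careful person would: the job done as asked, in the order asked, and still so for the second after the job is handed in, with the robot touching nothing.
It also fails if it takes over 128 s, if anything falls off the work surface, if the arm or the gripper's body presses on something with over 40 N, if the wrist force passes 120 N, or if a joint passes its speed limit or range.

## Working session

There is one attempt and no reset: what is moved stays moved. The work goes in short steps, Python scripts to look and compute and a tool call to move; the robot and the scene stay as the last step left them, time stands still between calls to the robot, and variables do not carry over. Pictures are saved under pics/ and viewed, about 12 in all and at most 16, crops included, and the job is handed in when it is done.

Besides the shell and the picture viewer there is one more tool, called after "Request:" as a command line: name --pt "numbers of a row" for each row, then --argument value for the rest. servo_tool: Moves the arm, as the interface text tells. Its arguments: {"type":"object","properties":{"motion":{"type":"array","items":{"type":"array","items":{"type":"number"}}},"force":{"type":"number"}},"required":["motion"]}

```bash
mkdir -p pics
cat > h.py <<'E'
from bench import *
import numpy as np, cv2
from scipy.spatial.transform import Rotation as R
def cam(n):
    p=camera_params(n); return p
def ext(n,obs=None):
    p=camera_params(n); K=np.array(p["mtx"],float); D=np.array(p["D"],float)
    if n=="wrist":
        o=obs or get_obs(); T=np.eye(4); T[:3,:3]=R.from_rotvec(o["orientation"]).as_matrix(); T[:3,3]=o["tcp_pos"]
        W=np.linalg.inv(T@np.array(p["T_tool_cam"]))
    else: W=np.array(p["world_to_cam"])
    return K,D,W
def px2w(n,uv,z,obs=None,E=None):
    K,D,W=E or ext(n,obs); uv=np.array(uv,float).reshape(-1,1,2)
    u=cv2.undistortPoints(uv,K,D)[:,0]; d=np.c_[u,np.ones(len(u))]@W[:3,:3]
    c=-W[:3,:3].T@W[:3,3]; s=(np.broadcast_to(z,len(u))-c[2])/d[:,2]
    return c+d*s[:,None]
def w2px(n,P,obs=None,E=None):
    K,D,W=E or ext(n,obs)
    return cv2.projectPoints(np.array(P,float).reshape(-1,1,3),cv2.Rodrigues(W[:3,:3])[0],W[:3,3],K,D)[0][:,0]
def snap(n,f):
    o=get_obs(); im=grab_frame(n); cv2.imwrite(f,cv2.cvtColor(im,cv2.COLOR_RGB2BGR)); 
    import json; json.dump({k:np.array(o[k]).tolist() for k in("tcp_pos","orientation")},open(f+".json","w")); return im
E
python3 - <<'E'
from h import *
a=snap("top","pics/top0.png"); b=snap("side","pics/side0.png"); 
print(get_obs())
for n in("top","side"):
    K,D,W=ext(n); print(n,K.round(1).tolist(),D, (-W[:3,:3].T@W[:3,3]).round(3), W[:3,:3].round(3).tolist())
print(camera_params("wrist"))
cv2.imwrite("pics/top0x.png",cv2.resize(cv2.imread("pics/top0.png"),(800,600),interpolation=cv2.INTER_CUBIC))
E
```

```text
{'clock': 0.1, 'joints': array([ 1.10791812,  0.47773033,  0.02235588,  1.55633781, -0.01148034,
        1.10924817, -0.08309696]), 'qvel': array([-7.84696683e-05, -2.41830524e-03, -2.90141751e-04, -1.93661978e-03,
        3.08319254e-05,  8.27143369e-05,  5.47972406e-04]), 'tau': array([ 3.94806586e-03, -5.97757602e+01,  1.61345076e+00, -2.81954402e+01,
        1.28214341e-02,  5.01547634e-03,  6.31037921e-06]), 'tcp_pos': array([ 0.23440259, -0.63274292,  0.40382055]), 'orientation': array([ 0.94483802,  1.35783574, -0.94352653]), 'contact_force': array([ 0.02722505, -0.01830871, -0.07482601]), 'moment': array([-0.01102048,  0.00680442,  0.00692638]), 'grip_width': 0.0855126590369051}
top [[362.5, 0.0, 259.5], [0.0, 362.5, 189.7], [0.0, 0.0, 1.0]] [-0.08710731  0.          0.          0.          0.        ] [0.432 0.    0.921] [[0.015, -1.0, -0.005], [-0.973, -0.013, -0.231], [0.231, 0.008, -0.973]]
side [[441.5, 0.0, 253.0], [0.0, 441.5, 194.2], [0.0, 0.0, 1.0]] [-0.10974479  0.          0.          0.          0.        ] [0.303 0.678 0.821] [[-0.887, -0.462, 0.016], [-0.342, 0.632, -0.696], [0.312, -0.622, -0.718]]
{'mtx': array([[332.86273355,   0.        , 258.52092349],
       [  0.        , 332.86273355, 194.08352606],
       [  0.        ,   0.        ,   1.        ]]), 'D': array([-0.06136958,  0.        ,  0.        ,  0.        ,  0.        ]), 'T_tool_cam': array([[ 9.30577344e-05, -2.58011833e-01,  9.66141752e-01,
         3.14420746e-02],
       [-1.06504031e-03, -9.66141234e-01, -2.58011592e-01,
         6.50063129e-02],
       [ 9.99999429e-01, -1.00496993e-03, -3.64699915e-04,
        -8.45709740e-04],
       [ 0.00000000e+00,  0.00000000e+00,  0.00000000e+00,
         1.00000000e+00]])}
```

View pics/top0x.png

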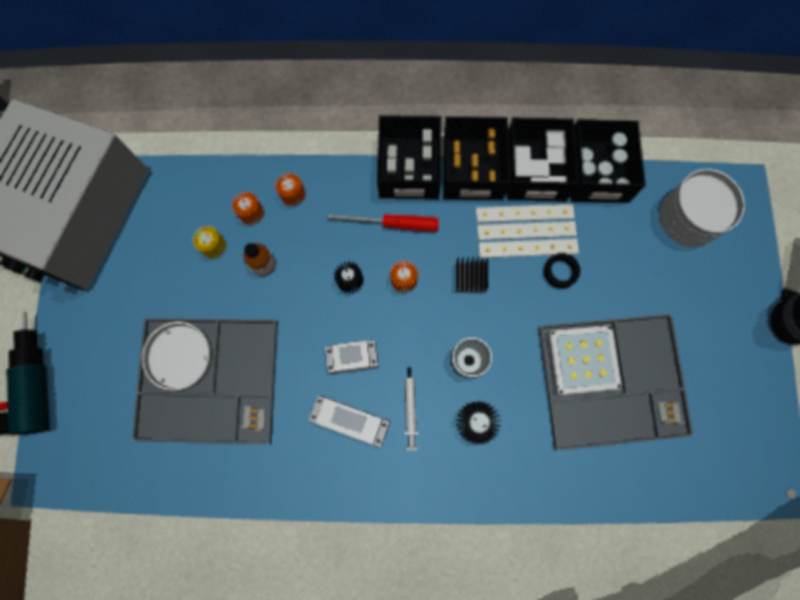

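View pics/side0.png

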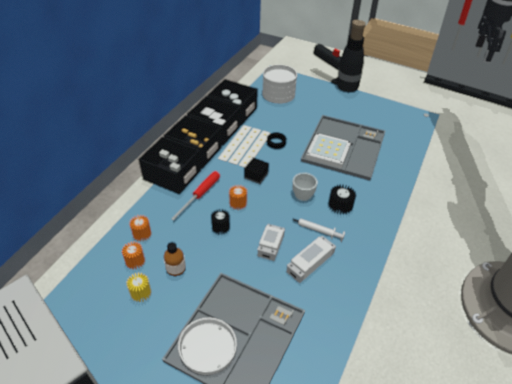

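The top view (800x600 pixels) shows:
- round tray left, about (206,380)
- square tray right, about (615,382)
- black small sink (348,277), with an orange look-alike (404,276)
- reflector (471,357), large sink (478,422), square sink (472,275)
- short driver (352,356), long driver (349,420), and a syringe between at (410,408)

The side view agrees.

Run:
```python
from h import *
s=512/800
pts=dict(small=(348,272,.045),orange=(404,271,.045),refl=(471,352,.05),large=(480,422,.045),sq=(472,270,.04),short=(351,355,.036),long=(349,419,.036))
for k,(u,v,z) in pts.items(): print(k,px2w("top",[(u*s,v*s)],z)[0].round(3))
for nm,c in dict(round=[(145,320),(278,321),(271,443),(135,440)],square=[(540,322),(671,317),(691,434),(555,447)]).items():
    P=px2w("top",np.array(c)*s,.014); print(nm,P.round(3).tolist(),P.mean(0).round(3))
o=get_obs();print(R.from_rotvec(o["orientation"]).as_matrix().round(3))
```

```text
small [0.679 0.101 0.045]
orange [0.681 0.01  0.045]
refl [ 0.551 -0.095  0.05 ]
large [ 0.445 -0.109  0.045]
sq [ 0.686 -0.099  0.04 ]
short [0.546 0.092 0.036]
long [0.447 0.091 0.036]
round [[0.6, 0.441, 0.014], [0.603, 0.216, 0.014], [0.408, 0.215, 0.014], [0.405, 0.436, 0.014]] [0.504 0.327 0.014]
square [[0.607, -0.213, 0.014], [0.618, -0.434, 0.014], [0.427, -0.451, 0.014], [0.408, -0.23, 0.014]] [ 0.515 -0.332  0.014]
[[-0.001  0.938  0.347]
 [ 0.001  0.347 -0.938]
 [-1.    -0.    -0.002]]
```

Request:
servo_tool --pt "0 0.515 -0.484 20.3 -1" --pt "0 0.515 -0.484 20.3 -1" --pt "0 0.515 -0.484 20.3 -1" --pt "0 0.515 -0.484 20.3 -1" --pt "0 0.515 -0.484 20.3 -1" --pt "0 0.515 -0.484 20.3 -1" --pt "0 0.515 -0.484 20.3 -1" --pt "0 0.515 -0.484 20.3 -1"

```text
clock: 0.9
tcp_pos: [0.4129, -0.2728, 0.4045]
orientation: [1.21, 1.211, -1.209]
contact_force: [0.5, 0.1, 0.6]
grip_width: 0.0854
```

```bash
cat >> h.py <<'E'
def go(xyz,yaw,off=0.155):
    "shift+turn from the present pose to grasp point xyz with tool-y at yaw deg (mod 180), tool down"
    o=get_obs(); M=R.from_rotvec(o["orientation"]).as_matrix()
    t=np.array(xyz,float)+[0,0,off]; d=M.T@(t-o["tcp_pos"])
    cur=np.degrees(np.arctan2(M[1,1],M[0,1])); turn=(cur-yaw+90)%180-90
    print("clk %.1f w %.4f F %s tip z %.4f grip %s yaw %.1f"%(o["clock"],o["grip_width"],np.round(o["contact_force"],1),o["tcp_pos"][2]-.173,np.round(o["tcp_pos"]-[0,0,off],4),cur))
    print("   d",d.round(4),"turn",round(turn,1),"j1,j7",np.round(np.array(o["joints"])[[0,6]],2),"tilt",M[:,0].round(3)); return d,turn
E
python3 -c "
from h import *
go((.55,0,.25),0)"
```

```text
clk 0.9 w 0.0854 F [0.5 0.1 0.6] tip z 0.2315 grip [ 0.4129 -0.2728  0.2495] yaw 0.0
   d [-2.000e-04  1.372e-01 -2.727e-01] turn 0.0 j1,j7 [ 0.54 -1.13] tilt [-0.001  0.001 -1.   ]
```

Request:
servo_tool --pt "0 0.137 -0.273 0 -1" --pt "0 0.137 -0.273 0 -1" --pt "0 0.137 -0.273 0 -1" --pt "0 0.137 -0.273 0 -1" --pt "0 0.137 -0.273 0 -1" --pt "0 0.137 -0.273 0 -1" --pt "0 0.137 -0.273 0 -1" --pt "0 0.137 -0.273 0 -1"

```text
clock: 1.7
tcp_pos: [0.5501, 0.0024, 0.4043]
orientation: [1.207, 1.214, -1.206]
contact_force: [0.1, -0.8, -0.2]
grip_width: 0.0853
```

```bash
python3 -c "
from h import *
go((.55,0,.25),0)
im=snap('wrist','pics/w1.png'); cv2.imwrite('pics/w1x.png',cv2.resize(im[...,::-1],(800,600),interpolation=cv2.INTER_CUBIC))"
```

```text
clk 1.7 w 0.0853 F [ 0.1 -0.8 -0.2] tip z 0.2313 grip [0.5501 0.0024 0.2493] yaw 0.3
   d [-0.0007 -0.0001  0.0024] turn 0.3 j1,j7 [ 0.11 -1.77] tilt [-0.002  0.002 -1.   ]
```

View pics/w1x.png

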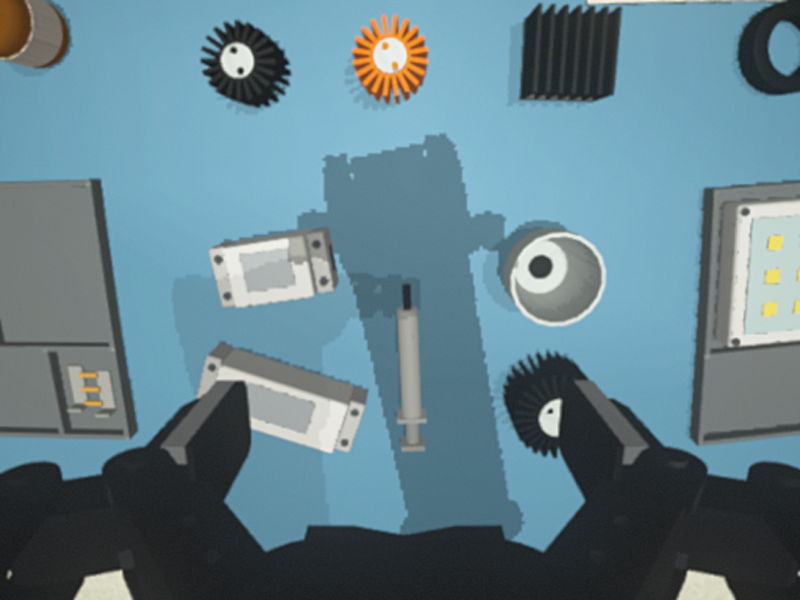

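The picture shows the small black sink's disc at (237,60) and the orange look-alike at (390,55). The reflector rim is centred at (555,278) and the short driver at (272,268). The fingers hide the long driver and the large sink, so I'll step back 100 mm.

Request:
servo_tool --pt "0 -0.11 0 0 -1" --pt "0 -0.11 0 0 -1" --pt "0 -0.11 0 0 -1" --pt "0 -0.11 0 0 -1" --pt "0 -0.11 0 0 -1"

```text
clock: 2.25
tcp_pos: [0.4403, -0.0011, 0.4051]
orientation: [1.21, 1.209, -1.21]
contact_force: [0.2, 0.0, -0.1]
grip_width: 0.0855
```

```bash
python3 -c "
from h import *
go((.445,0,.25),0)
im=snap('wrist','pics/w2.png'); cv2.imwrite('pics/w2x.png',cv2.resize(im[0:260,100:460][...,::-1],(792,572),interpolation=cv2.INTER_CUBIC))
print(px2w('wrist',[(237*.64,60*.64),(390*.64,55*.64)],.045,obs={k:np.array(v) for k,v in __import__('json').load(open('pics/w1.png.json')).items()}))"
```

```text
clk 2.2 w 0.0855 F [ 0.2  0.  -0.1] tip z 0.2321 grip [ 0.4403 -0.0011  0.2501] yaw -0.1
   d [ 0.0001  0.0047 -0.0011] turn -0.1 j1,j7 [ 0.15 -1.75] tilt [-0.     0.001 -1.   ]
[[0.67503403 0.10309824 0.045     ]
 [0.67717694 0.01262132 0.045     ]]
```

View pics/w2x.png

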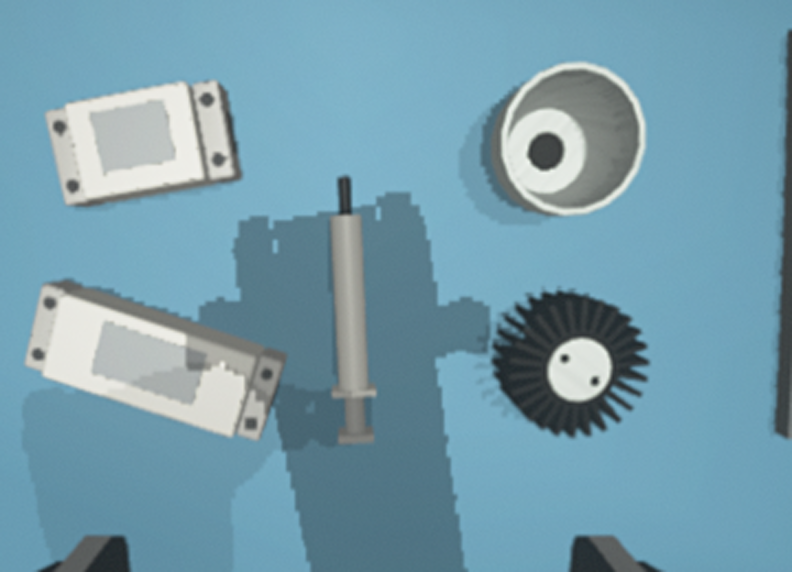

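Run:
```python
from h import *
import json
o={k:np.array(v) for k,v in json.load(open('pics/w2.png.json')).items()}
def f(p,z): return px2w('wrist',np.array(p)/2.2+[100,0],z,obs=o)[:,:2]
for n,p in dict(short=[(60,127),(73,187),(218,160),(207,99)],long=[(50,302),(38,354),(251,424),(267,373)]).items():
    P=f(p,.028); d=(P[3]+P[2]-P[0]-P[1])/2; print(n,P.mean(0).round(4),"holes dist",np.linalg.norm(d).round(4),"axis yaw",np.degrees(np.arctan2(d[1],d[0])).round(1), [np.degrees(np.arctan2(*(q[::-1]))).round(1) for q in(P[3]-P[0],P[2]-P[1])])
for n,p in dict(long=[(66,291),(44,375),(234,437),(254,357)],short=[(66,103),(85,203),(206,182),(190,84)]).items():
    P=f(p,.036);d=(P[3]+P[2]-P[0]-P[1])/2; print(n,P.mean(0).round(4),np.linalg.norm(d).round(4),np.linalg.norm(P[0]-P[1]).round(4),np.degrees(np.arctan2(d[1],d[0])).round(1))
print("large",f([(580,370)],.045)); P=f([(500,138),(645,138),(573,63),(573,215)],.05);print("refl",f([(573,138)],.05),P.round(4).tolist())
```

```text
short [0.5445 0.0941] holes dist 0.0678 axis yaw -80.9 [np.float64(-80.9), np.float64(-80.8)]
long [0.4442 0.0945] holes dist 0.1077 axis yaw -108.9 [np.float64(-108.7), np.float64(-109.0)]
long [0.4446 0.0935] 0.0928 0.0418 -109.4
short [0.5436 0.093 ] 0.0553 0.0427 -82.2
large [[ 0.44395081 -0.10585247]]
refl [[ 0.54384085 -0.09429166]] [[0.5435, -0.0635], [0.5443, -0.125], [0.5734, -0.0925], [0.5124, -0.0963]]
```

Request:
servo_tool --pt "0.05 0.004 0.05 0 -1" --pt "0.1 0.004 0.1 0 -1" --pt "0.13 0.004 0.105 0 -1" --pt "0.15 0.004 0.105 0 -1" --pt "0.18 0.004 0.105 0 -1" --pt "0.21 0.004 0.105 0 -1" --pt "0.222 0.004 0.105 0 -1" --pt "0.222 0.004 0.105 0 -1"

```text
clock: 3.1
tcp_pos: [0.4449, -0.1056, 0.1814]
orientation: [1.209, 1.213, -1.211]
contact_force: [0.4, 0.3, 0.1]
grip_width: 0.0853
```

Request:
servo_tool --pt "0 0 0 0 1" --pt "0 0 0 0 1" --pt "0 0 0 0 1" --pt "0 0 0 0 1" --pt "0 0 0 0 1" --pt "0 0 0 0 1" --force 40

```text
clock: 3.7
tcp_pos: [0.4457, -0.1057, 0.1826]
orientation: [1.21, 1.21, -1.209]
contact_force: [-0.3, 0.5, 7.0]
grip_width: 0.0629
```

```bash
python3 -c "
from h import *
go((.444,-.106,.028),0)"
```

```text
clk 3.7 w 0.0629 F [-0.3  0.5  7. ] tip z 0.0096 grip [ 0.4457 -0.1057  0.0276] yaw -0.0
   d [-0.0004 -0.0017  0.0003] turn -0.0 j1,j7 [ 0.23 -1.64] tilt [-0.001  0.001 -1.   ]
```

Request:
servo_tool --pt "-0.05 0 0 0 1" --pt "-0.1 0 0 0 1" --pt "-0.14 0.01 -0.03 0 1" --pt "-0.17 0.02 -0.07 0 1" --pt "-0.19 0.03 -0.115 0 1" --pt "-0.21 0.04 -0.16 0 1" --pt "-0.22 0.05 -0.208 0 1" --pt "-0.22 0.06 -0.255 0 1"

```text
clock: 4.5
tcp_pos: [0.5057, 0.1495, 0.4051]
orientation: [1.213, 1.207, -1.207]
contact_force: [1.5, 0.1, -2.5]
grip_width: 0.0629
```

```bash
python3 -c "
from h import *
go((.55,.327,.245),0)"
```

```text
clk 4.5 w 0.0629 F [ 1.5  0.1 -2.5] tip z 0.2321 grip [0.5057 0.1495 0.2501] yaw -0.1
   d [ 0.0055  0.044  -0.1776] turn -0.1 j1,j7 [-0.09 -2.08] tilt [ 0.003  0.002 -1.   ]
```

Request:
servo_tool --pt "0 0.011 -0.045 0 1" --pt "0 0.022 -0.09 0 1" --pt "0 0.033 -0.135 0 1" --pt "0 0.044 -0.178 0 1" --pt "0 0.044 -0.178 0 1" --pt "0 0.044 -0.178 0 1"

```text
clock: 5.1
tcp_pos: [0.5493, 0.3283, 0.405]
orientation: [1.21, 1.209, -1.207]
contact_force: [-0.0, -1.1, -2.4]
grip_width: 0.0629
```

```bash
python3 -c "
from h import *
go((.55,.327,.245),0)
im=snap('wrist','pics/w3.png'); cv2.imwrite('pics/w3x.png',cv2.resize(im[...,::-1],(800,600),interpolation=cv2.INTER_CUBIC))"
```

```text
clk 5.1 w 0.0629 F [-0.  -1.1 -2.4] tip z 0.2320 grip [0.5493 0.3283 0.25  ] yaw 0.1
   d [0.005  0.0007 0.0013] turn 0.1 j1,j7 [-0.34 -2.36] tilt [ 0.002  0.001 -1.   ]
```

View pics/w3x.png

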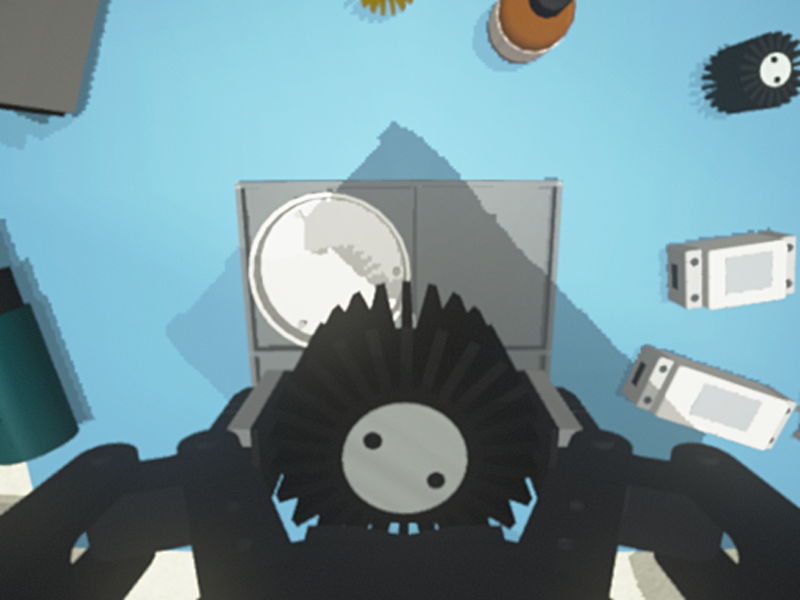

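The tray's top wall runs (237,183) to (561,181). The housing rim spans columns 249 to 411 with its top at row 192, and the sink compartment is clear.

Run:
```python
from h import *
import json
from scipy.optimize import least_squares
o={k:np.array(v) for k,v in json.load(open('pics/w3.png.json')).items()}; E=ext('wrist',o)
TL,TR,a=px2w('wrist',np.array([(237,183),(561,181),(545,370)])*.64,.014,E=E)[:,:2]
print(TL.round(4),TR.round(4),np.linalg.norm(TL-TR).round(4),"yaw",np.degrees(np.arctan2(*(TL-TR)[[1,0]]))-90, a)
# fit pose from image points: corners + rim points (left/right/top of rim)
rim=np.array([(249,272),(411,270),(328,192),(272,217),(387,215)])*.64
rw=px2w('wrist',rim,.024,E=E)[:,:2]
def w(p,l): c,s=np.cos(p[2]),np.sin(p[2]); return p[:2]+np.array([[c,-s],[s,c]])@l
def res(p):
    r=np.r_[w(p,[.1,.112])-TL, w(p,[.1,-.112])-TR]
    return np.r_[r,np.linalg.norm(rw-w(p,[.037,.048]),axis=1)-.056]
s=least_squares(res,[.504,.327,0]); p=s.x; print("pose",p.round(4),np.degrees(p[2]).round(2),"res mm",(s.fun*1e3).round(1))
for n,l in dict(long=[-.06,.027],sink=[.037,-.062],house=[.037,.048]).items(): print(n,w(p,np.array(l)).round(4))
go((*w(p,np.array([.037,-.062])),.034),0)
```

```text
[0.6034 0.4432] [0.6047 0.223 ] 0.2203 yaw 0.3306480223953514 [0.4673729  0.22457446]
pose [0.5043 0.332  0.0068] 0.39 res mm [ 0.2  1.4  0.4 -2.3  0.1 -0.4  0.5 -0.9  1. ]
long [0.4441 0.3586]
sink [0.5417 0.2703]
house [0.541  0.3803]
clk 5.2 w 0.0631 F [-0.6 -1.  -2.2] tip z 0.2320 grip [0.5497 0.3268 0.25  ] yaw -0.1
   d [ 0.216  -0.0084  0.0565] turn -0.1 j1,j7 [-0.34 -2.36] tilt [ 0.002  0.    -1.   ]
```

Request:
servo_tool --pt "0.04 -0.008 0.03 0 1" --pt "0.08 -0.008 0.058 0 1" --pt "0.12 -0.008 0.058 0 1" --pt "0.155 -0.008 0.058 0 1" --pt "0.185 -0.008 0.058 0 1" --pt "0.205 -0.008 0.058 0 1" --pt "0.214 -0.008 0.058 0 1" --pt "0.217 -0.008 0.058 0 1"

```text
clock: 5.95
tcp_pos: [0.5422, 0.2673, 0.1876]
orientation: [1.211, 1.206, -1.211]
contact_force: [-0.6, -0.3, -1.8]
grip_width: 0.0628
```

```bash
python3 -c "
from h import *
go((.5415,.2685,.0316),0)"
```

```text
clk 6.0 w 0.0628 F [-0.6 -0.3 -1.8] tip z 0.0146 grip [0.5422 0.2673 0.0326] yaw -0.2
   d [ 0.001  -0.0007 -0.0012] turn -0.2 j1,j7 [-0.32 -2.4 ] tilt [ 0.001 -0.001 -1.   ]
```

Lower the last millimetre, release to 70 mm, then rise.

Request:
servo_tool --pt "0.0015 0 0 0 1" --pt "0.0015 0 0 0 1" --pt "0.001 0 0 0 -0.65" --pt "0.001 0 0 0 -0.65" --pt "0.001 0 0 0 -0.65" --pt "-0.02 0 0 0 -0.65" --pt "-0.06 0 0 0 -0.65" --pt "-0.1 0 0 0 -0.8"

```text
clock: 6.75
tcp_pos: [0.5417, 0.2674, 0.2884]
orientation: [1.21, 1.207, -1.212]
contact_force: [0.4, 0.8, 0.5]
grip_width: 0.0767
```

```bash
python3 -c "
from h import *
go((.544,.0938,.026),8.5)"
```

```text
clk 6.8 w 0.0767 F [0.4 0.8 0.5] tip z 0.1154 grip [0.5417 0.2674 0.1334] yaw -0.1
   d [0.1077 0.0027 0.1734] turn -8.6 j1,j7 [-0.28 -2.34] tilt [ 0.    -0.002 -1.   ]
```

Request:
servo_tool --pt "0.01 0.002 0.04 -8.5 -1" --pt "0.01 0.002 0.08 -17 -1" --pt "0.01 0.002 0.12 -25.5 -1" --pt "0.01 0.002 0.15 -34 -1" --pt "0.01 0.002 0.17 -42.5 -1" --pt "0.01 0.003 0.173 -51 -1" --pt "0.01 0.003 0.173 -59.5 -1" --pt "0.01 0.003 0.173 -68 -1"

```text
clock: 7.55
tcp_pos: [0.5444, 0.0939, 0.2791]
orientation: [0.298, 1.549, -0.3]
contact_force: [0.6, 0.2, 0.3]
grip_width: 0.0854
```

```bash
python3 -c "
from h import *
go((.544,.0938,.026),98.5)"
```

```text
clk 7.5 w 0.0854 F [0.6 0.2 0.3] tip z 0.1061 grip [0.5444 0.0939 0.1241] yaw 68.2
   d [ 0.0981 -0.0001 -0.0005] turn -30.3 j1,j7 [ 0.21 -1.02] tilt [ 0.001 -0.002 -1.   ]
```

Request:
servo_tool --pt "0.02 0 0 -8.5 -1" --pt "0.04 0 0 -17 -1" --pt "0.05 0 0 -25.5 -1" --pt "0.055 0 0 -30.3 -1" --pt "0.075 0 0 -30.3 -1" --pt "0.095 0 0 -30.3 -1" --pt "0.098 0 0 -30.3 -1" --pt "0.098 0 0 -30.3 -1"

```text
clock: 8.35
tcp_pos: [0.5444, 0.0938, 0.181]
orientation: [-0.118, 1.568, 0.114]
contact_force: [-0.2, 0.2, 1.1]
grip_width: 0.0852
```

Request:
servo_tool --pt "0 0 0 0 1" --pt "0 0 0 0 1" --pt "0 0 0 0 1" --pt "0 0 0 0 1" --pt "0 0 0 0 1" --pt "0 0 0 0 1" --pt "0 0 0 0 1" --pt "0 0 0 0 1" --force 40

```text
clock: 9.15
tcp_pos: [0.5448, 0.094, 0.1819]
orientation: [-0.118, 1.566, 0.114]
contact_force: [-0.6, -0.3, 6.2]
grip_width: 0.0414
```

```bash
python3 -c "
from h import *
go((.444,.358,.12),90.4)"
```

```text
clk 9.2 w 0.0414 F [-0.6 -0.3  6.2] tip z 0.0089 grip [0.5448 0.094  0.0269] yaw 98.5
   d [-0.0938  0.2758 -0.0607] turn 8.1 j1,j7 [ 0.22 -0.68] tilt [ 0.001 -0.002 -1.   ]
```

Request:
servo_tool --pt "-0.04 0 0 0 1" --pt "-0.08 0 0 0 1" --pt "-0.1 0.04 -0.01 4 1" --pt "-0.1 0.085 -0.02 8 1" --pt "-0.1 0.13 -0.03 8 1" --pt "-0.1 0.175 -0.04 8 1" --pt "-0.1 0.22 -0.05 8 1" --pt "-0.1 0.262 -0.058 8 1"

```text
clock: 9.95
tcp_pos: [0.4474, 0.3465, 0.2815]
orientation: [-0.009, 1.569, 0.005]
contact_force: [0.7, -0.3, -1.0]
grip_width: 0.0412
```

```bash
python3 -c "
from h import *
go((.444,.358,.0315),90.4)"
```

```text
clk 9.9 w 0.0412 F [ 0.7 -0.3 -1. ] tip z 0.1085 grip [0.4474 0.3465 0.1265] yaw 90.5
   d [ 0.095   0.0118 -0.0035] turn 0.1 j1,j7 [-0.2  -1.18] tilt [ 0.002 -0.002 -1.   ]
```

Request:
servo_tool --pt "0.02 0.012 -0.006 0 1" --pt "0.04 0.012 -0.006 0 1" --pt "0.06 0.012 -0.006 0 1" --pt "0.075 0.012 -0.006 0 1" --pt "0.085 0.012 -0.006 0 1" --pt "0.091 0.012 -0.006 0 1" --pt "0.094 0.012 -0.006 0 1" --pt "0.094 0.012 -0.006 0 1"

```text
clock: 10.75
tcp_pos: [0.4416, 0.3583, 0.1876]
orientation: [-0.008, 1.569, 0.005]
contact_force: [0.0, -0.2, -2.0]
grip_width: 0.0411
```

```bash
python3 -c "
from h import *
go((.441,.358,.031),90.4)"
```

```text
clk 10.8 w 0.0411 F [ 0.  -0.2 -2. ] tip z 0.0146 grip [0.4416 0.3583 0.0326] yaw 90.5
   d [ 0.0016 -0.0003 -0.0006] turn 0.1 j1,j7 [-0.29 -1.31] tilt [ 0.002 -0.002 -1.   ]
```

Request:
servo_tool --pt "0.002 0 0 0 1" --pt "0.002 0 0 0 1" --pt "0.0015 0 0 0 -0.18" --pt "0.0015 0 0 0 -0.18" --pt "0.0015 0 0 0 -0.18" --pt "-0.02 0 0 0 -0.18" --pt "-0.06 0 0 0 -0.5" --pt "-0.1 0 0 0 -1"

```text
clock: 11.55
tcp_pos: [0.4411, 0.3583, 0.2883]
orientation: [-0.009, 1.571, 0.005]
contact_force: [1.2, 0.2, -0.7]
grip_width: 0.0766
```

```bash
python3 -c "
from h import *
go((.544,-.0942,.038),90)"
```

```text
clk 11.6 w 0.0766 F [ 1.2  0.2 -0.7] tip z 0.1153 grip [0.4411 0.3583 0.1333] yaw 90.5
   d [ 0.0966 -0.4531  0.0989] turn 0.5 j1,j7 [-0.21 -1.2 ] tilt [ 0.    -0.003 -1.   ]
```

Request:
servo_tool --pt "-0.01 -0.045 0.01 0 -1" --pt "-0.02 -0.09 0.02 0 -1" --pt "-0.02 -0.138 0.03 0 -1" --pt "-0.02 -0.186 0.04 0 -1" --pt "-0.02 -0.234 0.05 0 -1" --pt "-0.02 -0.282 0.06 0 -1" --pt "-0.02 -0.33 0.07 0 -1" --pt "-0.01 -0.378 0.08 0 -1"

```text
clock: 12.35
tcp_pos: [0.5251, -0.0208, 0.3006]
orientation: [-0.009, 1.568, 0.005]
contact_force: [0.5, -0.1, 0.5]
grip_width: 0.0855
```

```bash
python3 -c "
from h import *
go((.544,-.0942,.038),90)"
```

```text
clk 12.3 w 0.0855 F [ 0.5 -0.1  0.5] tip z 0.1276 grip [ 0.5251 -0.0208  0.1456] yaw 90.5
   d [ 0.1079 -0.0732  0.0179] turn 0.5 j1,j7 [ 0.51 -0.44] tilt [ 0.003 -0.003 -1.   ]
```

Request:
servo_tool --pt "0.01 -0.04 0.01 0 -1" --pt "0.03 -0.073 0.018 0 -1" --pt "0.04 -0.073 0.018 0 -1" --pt "0.06 -0.073 0.018 0 -1" --pt "0.08 -0.073 0.018 0 -1" --pt "0.1 -0.073 0.018 0 -1" --pt "0.107 -0.073 0.018 0 -1" --pt "0.107 -0.073 0.018 0 -1"

```text
clock: 13.15
tcp_pos: [0.5437, -0.0934, 0.1932]
orientation: [-0.01, 1.569, 0.006]
contact_force: [-0.0, 0.7, -0.1]
grip_width: 0.0855
```

Request:
servo_tool --pt "0 0 0 0 1" --pt "0 0 0 0 1" --pt "0 0 0 0 1" --pt "0 0 0 0 1" --pt "0 0 0 0 1" --pt "0 0 0 0 1" --force 22

```text
clock: 13.75
tcp_pos: [0.5441, -0.093, 0.1944]
orientation: [-0.01, 1.568, 0.006]
contact_force: [-2.5, 1.1, 7.1]
grip_width: 0.0622
```

```bash
python3 -c "
from h import *
go((.541,.3803,.15),90)"
```

```text
clk 13.8 w 0.0622 F [-2.5  1.1  7.1] tip z 0.0214 grip [ 0.5441 -0.093   0.0394] yaw 90.6
   d [-0.1119  0.473   0.002 ] turn 0.6 j1,j7 [ 0.53 -0.43] tilt [ 0.003 -0.003 -1.   ]
```

Request:
servo_tool --pt "-0.04 0 0 0 1" --pt "-0.08 0 0 0 1" --pt "-0.11 0.035 0 0 1" --pt "-0.11 0.08 0 0 1" --pt "-0.11 0.128 0 0 1" --pt "-0.11 0.176 0 0 1" --pt "-0.11 0.224 0 0 1" --pt "-0.11 0.272 0 0 1"

```text
clock: 14.55
tcp_pos: [0.5408, 0.1809, 0.3042]
orientation: [-0.01, 1.567, 0.005]
contact_force: [1.4, -1.1, -0.4]
grip_width: 0.0619
```

Request:
servo_tool --pt "0 0.045 0 0 1" --pt "0 0.09 0 0 1" --pt "0 0.138 0 0 1" --pt "0 0.175 0 0 1" --pt "0 0.195 0 0 1" --pt "0 0.2 0 0 1" --pt "0 0.2 0 0 1"

```text
clock: 15.25
tcp_pos: [0.5388, 0.381, 0.3037]
orientation: [-0.011, 1.567, 0.006]
contact_force: [0.1, -0.4, -1.1]
grip_width: 0.0619
```

```bash
python3 -c "
from h import *
go((.541,.3803,.048),90)
im=snap('wrist','pics/w4.png'); im2=snap('top','pics/t4.png')
a=cv2.resize(im[...,::-1],(500,375)); b=cv2.resize(im2[190:300,70:200][...,::-1],(443,375),interpolation=cv2.INTER_CUBIC)
cv2.imwrite('pics/c4.png',cv2.resize(np.hstack([a,b]),(800,318)))"
```

```text
clk 15.2 w 0.0619 F [ 0.1 -0.4 -1.1] tip z 0.1307 grip [0.5388 0.381  0.1487] yaw 90.6
   d [ 0.1007 -0.0004  0.0018] turn 0.6 j1,j7 [-0.22 -1.09] tilt [ 0.004 -0.003 -1.   ]
```

View pics/c4.png

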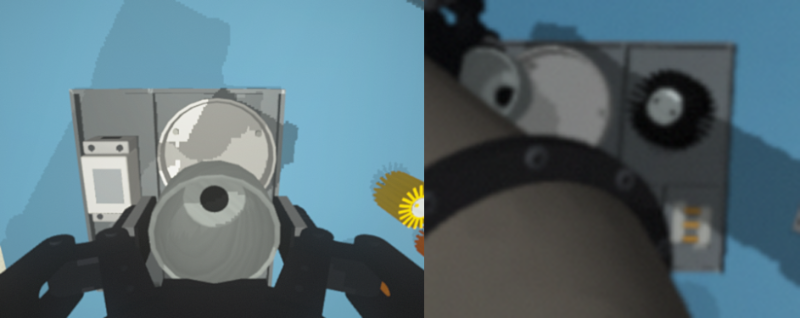

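The large sink stands flat in its compartment and the short driver lies in the long one. I'll check the housing centre against this second view.

Run:
```python
from h import *
import json
o={k:np.array(v) for k,v in json.load(open('pics/w4.png.json')).items()}; E=ext('wrist',o)
im=cv2.imread('pics/w4.png'); c=np.array([.541,.3803])
t=np.linspace(0,2*np.pi,361)
for z in(.024,):
    P=w2px('wrist',np.c_[c[0]+.056*np.cos(t),c[1]+.056*np.sin(t),0*t+z],E=E)
    b=cv2.resize(im,None,fx=3,fy=3,interpolation=cv2.INTER_CUBIC)
    for q in P: cv2.circle(b,tuple(int(v) for v in (q+.5)*3),1,(0,0,255),-1)
cv2.imwrite('pics/c4b.png',b[300:720,480:1080])
```

```text
(no output)
```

View pics/c4b.png

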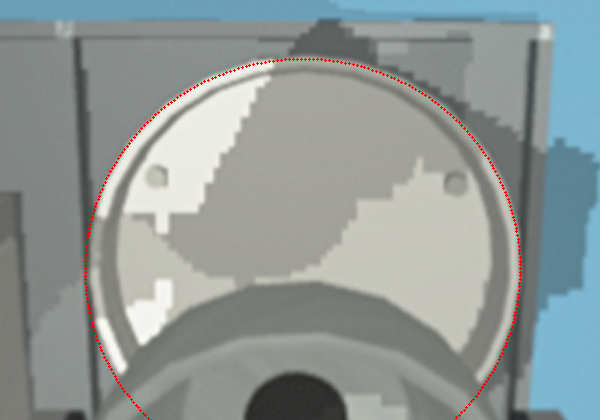

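Overlay matches within about 1 mm.

Request:
servo_tool --pt "0.03 0 0.002 0 1" --pt "0.055 0 0.002 0 1" --pt "0.07 0 0.002 0 1" --pt "0.082 0 0.002 0 1" --pt "0.09 0 0.002 0 1" --pt "0.096 0 0.002 0 1" --pt "0.1 0 0.002 0 1" --pt "0.1 0 0.002 0 1"

```text
clock: 16.15
tcp_pos: [0.5421, 0.3787, 0.2034]
orientation: [-0.01, 1.566, 0.002]
contact_force: [-0.2, -0.2, -1.2]
grip_width: 0.062
```

```bash
python3 -c "
from h import *
go((.541,.3803,.0474),90)"
```

```text
clk 16.1 w 0.0620 F [-0.2 -0.2 -1.2] tip z 0.0304 grip [0.5421 0.3787 0.0484] yaw 90.4
   d [ 0.001   0.0017 -0.0011] turn 0.4 j1,j7 [-0.26 -1.15] tilt [ 0.004 -0.005 -1.   ]
```

Request:
servo_tool --pt "0.0015 0.001 -0.001 0 1" --pt "0.0015 0.001 -0.001 0 1" --pt "0.001 0.001 -0.001 0 -0.74" --pt "0.001 0.001 -0.001 0 -0.74" --pt "0.001 0.001 -0.001 0 -0.74" --pt "-0.02 0.001 -0.001 0 -0.74" --pt "-0.06 0.001 -0.001 0 -0.74" --pt "-0.1 0.001 -0.001 0 -0.9"

```text
clock: 16.95
tcp_pos: [0.5403, 0.3799, 0.3038]
orientation: [-0.01, 1.568, 0.002]
contact_force: [1.3, 0.4, 1.0]
grip_width: 0.0811
```

```bash
python3 -c "
from h import *
import json
o={k:np.array(v) for k,v in json.load(open('pics/w3.png.json')).items()}
print(px2w('wrist',[(775*.64,70*.64)],.045,obs=o))
go((.66,.103,.2),90)"
```

```text
[[0.67544721 0.10265628 0.045     ]]
clk 16.9 w 0.0811 F [1.3 0.4 1. ] tip z 0.1308 grip [0.5403 0.3799 0.1488] yaw 90.5
   d [-0.0494 -0.2781  0.1176] turn 0.5 j1,j7 [-0.22 -1.09] tilt [ 0.003 -0.005 -1.   ]
```

Candidates for the small round sink in w1x: black finned (237,60) and orange finned (390,55). In the top view there are also orange (247,207), (290,188) and yellow (208,240). Black, 44 mm across, fits. I'll confirm that in one crop.

Request:
servo_tool --pt "-0.03 -0.04 0.01 0 -1" --pt "-0.05 -0.085 0.025 0 -1" --pt "-0.05 -0.13 0.04 0 -1" --pt "-0.05 -0.175 0.06 0 -1" --pt "-0.05 -0.215 0.085 0 -1" --pt "-0.05 -0.25 0.11 0 -1" --pt "-0.05 -0.27 0.128 0 -1" --pt "-0.05 -0.276 0.133 0 -1"

```text
clock: 17.75
tcp_pos: [0.6773, 0.1009, 0.3551]
orientation: [-0.007, 1.568, -0.004]
contact_force: [-0.3, 0.3, -0.0]
grip_width: 0.0854
```

```bash
python3 -c "
from h import *
go((.6752,.1029,.028),90)
im=cv2.imread('pics/w1.png'); cv2.imwrite('pics/c1.png',cv2.resize(im[0:80,120:290],(800,376),interpolation=cv2.INTER_CUBIC))"
```

```text
clk 17.8 w 0.0854 F [-0.3  0.3 -0. ] tip z 0.1821 grip [0.6773 0.1009 0.2001] yaw 90.1
   d [ 0.1721  0.0032 -0.0026] turn 0.1 j1,j7 [ 0.23 -0.57] tilt [ 0.003 -0.007 -1.   ]
```

View pics/c1.png

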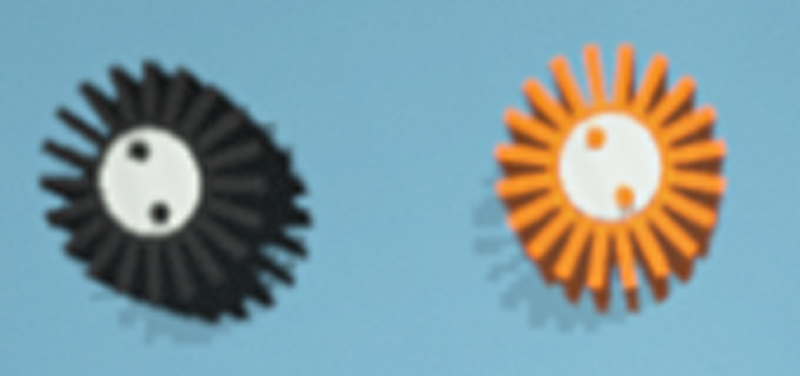

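The left black one at crop (150,180) is the small sink; the right one is the orange look-alike.

Request:
servo_tool --pt "0.04 0.003 -0.002 0 -1" --pt "0.08 0.003 -0.002 0 -1" --pt "0.105 0.003 -0.002 0 -1" --pt "0.125 0.003 -0.002 0 -1" --pt "0.145 0.003 -0.002 0 -1" --pt "0.165 0.003 -0.002 0 -1" --pt "0.172 0.003 -0.002 0 -1" --pt "0.172 0.003 -0.002 0 -1"

```text
clock: 18.55
tcp_pos: [0.6755, 0.1027, 0.182]
orientation: [-0.007, 1.57, -0.004]
contact_force: [0.6, 0.1, -0.9]
grip_width: 0.0851
```

Request:
servo_tool --pt "0 0 0 0 1" --pt "0 0 0 0 1" --pt "0 0 0 0 1" --pt "0 0 0 0 1" --pt "0 0 0 0 1" --pt "0 0 0 0 1" --pt "0 0 0 0 1" --pt "0 0 0 0 1" --force 40

```text
clock: 19.35
tcp_pos: [0.676, 0.1029, 0.1833]
orientation: [-0.007, 1.568, -0.004]
contact_force: [-0.4, 1.0, 6.2]
grip_width: 0.0432
```

```bash
python3 -c "
from h import *
go((.54,-.33,.25),0)"
```

```text
clk 19.4 w 0.0432 F [-0.4  1.   6.2] tip z 0.0103 grip [0.676  0.1029 0.0283] yaw 90.1
   d [-0.2191 -0.4342 -0.1361] turn -89.9 j1,j7 [ 0.16 -0.68] tilt [ 0.003 -0.007 -1.   ]
```

Request:
servo_tool --pt "-0.05 0 0 0 1" --pt "-0.1 -0.01 -0.005 0 1" --pt "-0.14 -0.035 -0.012 0 1" --pt "-0.17 -0.07 -0.025 0 1" --pt "-0.2 -0.11 -0.04 0 1" --pt "-0.22 -0.15 -0.055 0 1" --pt "-0.22 -0.195 -0.07 0 1" --pt "-0.22 -0.24 -0.085 0 1"

```text
clock: 20.15
tcp_pos: [0.5899, -0.1372, 0.4056]
orientation: [-0.008, 1.566, -0.004]
contact_force: [1.0, -0.3, -1.2]
grip_width: 0.0431
```

```bash
python3 -c "
from h import *
go((.51,-.37,.25),90)"
```

```text
clk 20.1 w 0.0431 F [ 1.  -0.3 -1.2] tip z 0.2326 grip [ 0.5899 -0.1372  0.2506] yaw 90.1
   d [ 0.0021 -0.2326 -0.0804] turn 0.1 j1,j7 [ 0.68 -0.16] tilt [ 0.005 -0.008 -1.   ]
```

Request:
servo_tool --pt "0 -0.045 -0.016 0 1" --pt "0 -0.09 -0.032 0 1" --pt "0 -0.135 -0.048 0 1" --pt "0 -0.18 -0.064 0 1" --pt "0 -0.215 -0.076 0 1" --pt "0 -0.232 -0.08 0 1" --pt "0 -0.232 -0.08 0 1" --pt "0 -0.232 -0.08 0 1"

```text
clock: 20.95
tcp_pos: [0.511, -0.3678, 0.4069]
orientation: [-0.008, 1.566, -0.002]
contact_force: [-0.3, 1.3, -0.2]
grip_width: 0.0431
```

```bash
python3 -c "
from h import *
go((.51,-.37,.25),90)
im=snap('wrist','pics/w5.png'); cv2.imwrite('pics/w5x.png',cv2.resize(im[...,::-1],(800,600),interpolation=cv2.INTER_CUBIC))"
```

```text
clk 20.9 w 0.0431 F [-0.3  1.3 -0.2] tip z 0.2339 grip [ 0.511  -0.3678  0.2519] yaw 90.2
   d [ 0.002  -0.0021 -0.001 ] turn 0.2 j1,j7 [1.02 0.25] tilt [ 0.005 -0.006 -1.   ]
```

View pics/w5x.png

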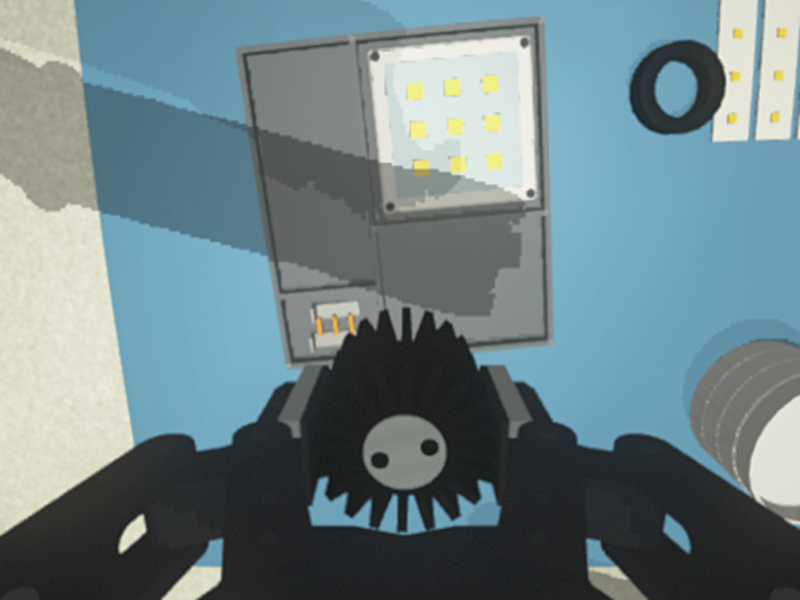

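Tray corners: (237,48), (543,18), (552,344) and (288,366); the sink compartment is empty at about (465,280).

Run:
```python
from h import *
import json
from scipy.optimize import least_squares
o={k:np.array(v) for k,v in json.load(open('pics/w5.png.json')).items()}
Q=px2w('wrist',np.array([(237,48),(543,18),(552,344),(288,366)])*.64,.014,obs=o)[:,:2]
L=np.array([(-.1,.112),(.1,.112),(.1,-.112),(-.1,-.112)])
def w(p,l): c,s=np.cos(p[2]),np.sin(p[2]); return p[:2]+np.atleast_2d(l)@np.array([[c,s],[-s,c]])
s=least_squares(lambda p:(w(p,L)-Q).ravel(),[.51,-.33,.1]); p=s.x
print(p.round(4),np.degrees(p[2]).round(2),(s.fun*1e3).round(1))
S=w(p,[.037,-.062])[0]; print("sink",S,"long",w(p,[-.06,.027])[0])
go((*S,.0323),90+np.degrees(p[2]))
```

```text
[ 0.5135 -0.331   0.0948] 5.43 [-1.   1.2  1.3  1.7  1.2 -0.7 -1.6 -2.2]
sink [ 0.5561957  -0.38926315] long [ 0.45120459 -0.30984736]
clk 21.0 w 0.0431 F [-0.1  0.1 -0.7] tip z 0.2341 grip [ 0.5114 -0.367   0.2521] yaw 90.3
   d [ 0.2202 -0.0211  0.0435] turn -5.1 j1,j7 [1.02 0.25] tilt [ 0.005 -0.007 -1.   ]
```

Request:
servo_tool --pt "0.04 -0.012 0.025 -5 1" --pt "0.08 -0.021 0.043 -5 1" --pt "0.12 -0.021 0.043 -5 1" --pt "0.155 -0.021 0.043 -5 1" --pt "0.185 -0.021 0.043 -5 1" --pt "0.205 -0.021 0.043 -5 1" --pt "0.216 -0.021 0.043 -5 1" --pt "0.219 -0.021 0.043 -5 1"

```text
clock: 21.8
tcp_pos: [0.5561, -0.3882, 0.1879]
orientation: [-0.078, 1.565, 0.069]
contact_force: [0.4, 0.7, -1.3]
grip_width: 0.0429
```

```bash
python3 -c "
from h import *
go((.5562,-.3893,.0323),95)"
```

```text
clk 21.8 w 0.0429 F [ 0.4  0.7 -1.3] tip z 0.0149 grip [ 0.5561 -0.3882  0.0329] yaw 95.4
   d [ 0.0006 -0.0011 -0.    ] turn 0.4 j1,j7 [0.91 0.19] tilt [ 0.005 -0.006 -1.   ]
```

Request:
servo_tool --pt "0.001 0 0 0 1" --pt "0.001 0 0 0 1" --pt "0.0005 0 0 0 -0.41" --pt "0.0005 0 0 0 -0.41" --pt "0.0005 0 0 0 -0.41" --pt "-0.02 0 0 0 -0.41" --pt "-0.06 0 0 0 -0.6" --pt "-0.1 0 0 0 -1"

```text
clock: 22.6
tcp_pos: [0.5555, -0.3874, 0.29]
orientation: [-0.078, 1.565, 0.07]
contact_force: [0.4, -0.0, -0.5]
grip_width: 0.0804
```

```bash
python3 -c "
from h import *
go((.4444,.094,.026),71)"
```

```text
clk 22.6 w 0.0804 F [ 0.4 -0.  -0.5] tip z 0.1170 grip [ 0.5555 -0.3874  0.135 ] yaw 95.4
   d [ 0.1062  0.4903 -0.0657] turn 24.4 j1,j7 [0.95 0.26] tilt [ 0.004 -0.005 -1.   ]
```

Request:
servo_tool --pt "-0.01 0.045 -0.006 4 -1" --pt "-0.02 0.09 -0.012 8 -1" --pt "-0.02 0.138 -0.018 12 -1" --pt "-0.02 0.186 -0.024 16 -1" --pt "-0.02 0.234 -0.03 20 -1" --pt "-0.02 0.282 -0.036 24 -1" --pt "-0.02 0.33 -0.042 24 -1" --pt "-0.01 0.378 -0.048 24 -1"

```text
clock: 23.4
tcp_pos: [0.4721, -0.0135, 0.3003]
orientation: [0.251, 1.546, -0.258]
contact_force: [1.0, 0.7, 0.2]
grip_width: 0.0859
```

```bash
python3 -c "
from h import *
go((.4444,.094,.026),71)"
```

```text
clk 23.4 w 0.0859 F [1.  0.7 0.2] tip z 0.1273 grip [ 0.4721 -0.0135  0.1453] yaw 71.4
   d [ 0.1184  0.0933 -0.0618] turn 0.4 j1,j7 [ 0.48 -0.75] tilt [ 0.009 -0.006 -1.   ]
```

Request:
servo_tool --pt "0 0.04 -0.027 0 -1" --pt "0.01 0.075 -0.05 0 -1" --pt "0.03 0.093 -0.062 0 -1" --pt "0.05 0.093 -0.062 0 -1" --pt "0.075 0.093 -0.062 0 -1" --pt "0.1 0.093 -0.062 0 -1" --pt "0.115 0.093 -0.062 0 -1" --pt "0.118 0.093 -0.062 0 -1"

```text
clock: 24.2
tcp_pos: [0.444, 0.094, 0.1811]
orientation: [0.25, 1.547, -0.258]
contact_force: [-0.1, 0.0, 0.5]
grip_width: 0.0853
```

```bash
python3 -c "
from h import *
go((.4444,.094,.026),71)"
```

```text
clk 24.2 w 0.0853 F [-0.1  0.   0.5] tip z 0.0081 grip [0.444  0.094  0.0261] yaw 71.4
   d [0.0001 0.0001 0.0003] turn 0.4 j1,j7 [ 0.12 -1.23] tilt [ 0.008 -0.007 -1.   ]
```

Request:
servo_tool --pt "0 0 0 0 1" --pt "0 0 0 0 1" --pt "0 0 0 0 1" --pt "0 0 0 0 1" --pt "0 0 0 0 1" --pt "0 0 0 0 1" --pt "0 0 0 0 1" --pt "0 0 0 0 1" --force 45

```text
clock: 25.0
tcp_pos: [0.4443, 0.0942, 0.1823]
orientation: [0.25, 1.545, -0.258]
contact_force: [-1.7, -0.8, 8.8]
grip_width: 0.0412
```

Request:
servo_tool --pt "-0.04 0 0 0 1" --pt "-0.08 0 0 0 1" --pt "-0.115 0 0 0 1" --pt "-0.12 0 0 0 1"

```text
clock: 25.4
tcp_pos: [0.4442, 0.0956, 0.3062]
orientation: [0.252, 1.538, -0.257]
contact_force: [0.6, -0.3, -3.3]
grip_width: 0.0414
```

```bash
python3 -c "
from h import *
go((.4492,-.31,.15),95.4)"
```

```text
clk 25.4 w 0.0414 F [ 0.6 -0.3 -3.3] tip z 0.1332 grip [0.4442 0.0956 0.1512] yaw 71.4
   d [ 0.0037 -0.3828  0.1341] turn -24.0 j1,j7 [ 0.3 -1. ] tilt [ 0.017 -0.006 -1.   ]
```

Request:
servo_tool --pt "0 -0.04 0.024 -3 1" --pt "0 -0.08 0.048 -6 1" --pt "0 -0.12 0.073 -10 1" --pt "0 -0.16 0.097 -14 1" --pt "0 -0.2 0.112 -18 1" --pt "0 -0.245 0.118 -22 1" --pt "0 -0.29 0.123 -24 1" --pt "0 -0.335 0.129 -24 1"

```text
clock: 26.2
tcp_pos: [0.4581, -0.2649, 0.3076]
orientation: [-0.079, 1.555, 0.07]
contact_force: [1.0, 0.2, -2.3]
grip_width: 0.0412
```

```bash
python3 -c "
from h import *
go((.4492,-.31,.15),95.4)"
```

```text
clk 26.2 w 0.0412 F [ 1.   0.2 -2.3] tip z 0.1346 grip [ 0.4581 -0.2649  0.1526] yaw 95.4
   d [ 0.0027 -0.0441 -0.0132] turn 0.0 j1,j7 [0.98 0.15] tilt [ 0.015 -0.005 -1.   ]
```

Request:
servo_tool --pt "0.02 -0.03 -0.01 0 1" --pt "0.04 -0.044 -0.015 0 1" --pt "0.065 -0.044 -0.015 0 1" --pt "0.085 -0.044 -0.015 0 1" --pt "0.1 -0.044 -0.015 0 1" --pt "0.11 -0.044 -0.015 0 1" --pt "0.117 -0.044 -0.015 0 1" --pt "0.119 -0.044 -0.015 0 1"

```text
clock: 27.0
tcp_pos: [0.4492, -0.3106, 0.1882]
orientation: [-0.079, 1.555, 0.07]
contact_force: [0.2, -0.5, -1.4]
grip_width: 0.0415
```

```bash
python3 -c "
from h import *
go((.4465,-.31,.0315),95.4)"
```

```text
clk 27.0 w 0.0415 F [ 0.2 -0.5 -1.4] tip z 0.0152 grip [ 0.4492 -0.3106  0.0332] yaw 95.5
   d [ 0.0017  0.0008 -0.0027] turn 0.1 j1,j7 [0.94 0.1 ] tilt [ 0.015 -0.005 -1.   ]
```

Request:
servo_tool --pt "0.001 0 -0.002 0 1" --pt "0.002 0 -0.002 0 1" --pt "0.002 0 -0.002 0 1" --pt "0.0015 0 -0.002 0 -0.16" --pt "0.0015 0 -0.002 0 -0.16" --pt "0.0015 0 -0.002 0 -0.16" --pt "-0.02 0 -0.002 0 -0.16" --pt "-0.06 0 -0.003 0 -0.16"

```text
clock: 27.8
tcp_pos: [0.4445, -0.31, 0.2468]
orientation: [-0.077, 1.559, 0.073]
contact_force: [0.9, -0.8, 0.3]
grip_width: 0.0496
```

```bash
python3 -c "
from h import *
go((.53,-.06,.3),0)"
```

```text
clk 27.8 w 0.0496 F [ 0.9 -0.8  0.3] tip z 0.0738 grip [ 0.4445 -0.31    0.0918] yaw 95.5
   d [-0.2077  0.2401  0.1112] turn -84.5 j1,j7 [1.01 0.17] tilt [ 0.011 -0.002 -1.   ]
```

Request:
servo_tool --pt "-0.04 0 0 0 -0.5" --pt "-0.08 -0.02 0.02 0 -1" --pt "-0.12 -0.04 0.04 0 -1" --pt "-0.16 -0.06 0.06 0 -1" --pt "-0.16 -0.08 0.07 0 -1" --pt "-0.16 -0.08 0.07 0 -1" --pt "-0.16 -0.08 0.07 0 -1"

```text
clock: 28.5
tcp_pos: [0.5198, -0.3825, 0.4072]
orientation: [-0.076, 1.56, 0.074]
contact_force: [-0.1, 0.6, -0.0]
grip_width: 0.0851
```

```bash
python3 -c "
from h import *
go((.53,-.06,.3),0)
a=snap('wrist','pics/w6.png'); b=snap('top','pics/t6.png'); c=snap('side','pics/s6.png')
f=lambda i,w,h:cv2.resize(i[...,::-1],(w,h),interpolation=cv2.INTER_CUBIC)
cv2.imwrite('pics/c6.png',np.vstack([np.hstack([f(a[:260],400,203),f(c[250:384,150:320],400,315)[:203]*0+f(b[190:300,70:290],400,203)]),f(c[40:384,110:400],470,390)[:, :470] if 0 else np.hstack([f(c[270:384,150:310],420,300),f(c[100:220,290:400],380,300)])]))"
```

```text
clk 28.5 w 0.0851 F [-0.1  0.6 -0. ] tip z 0.2342 grip [ 0.5198 -0.3825  0.2522] yaw 95.5
   d [-0.0481  0.32    0.0414] turn -84.5 j1,j7 [1.04 0.35] tilt [ 0.01  -0.001 -1.   ]
```

View pics/c6.png

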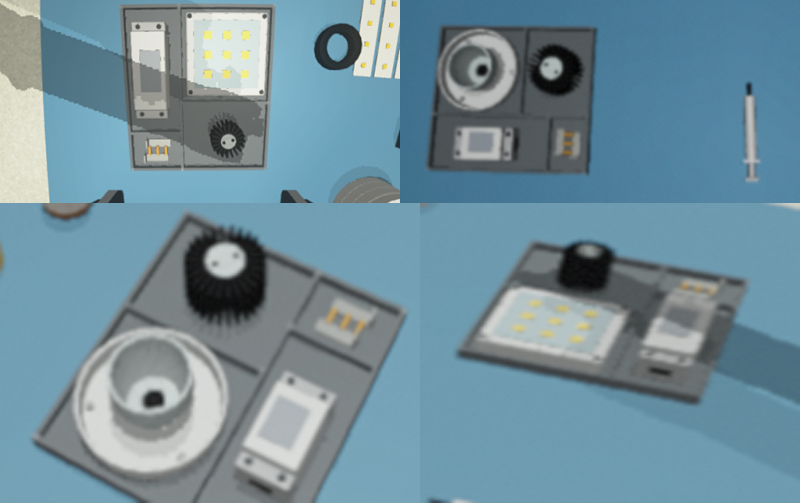

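```bash
python3 -c "
from h import *
print('top',px2w('top',[(70+71.5/1.818,190+66/1.845)],.058),'side',px2w('side',[(150+151.5/2.625,270+168/2.632)],.058))
print('housing top',px2w('top',[(70+78/1.818,190+70/1.845)],.024),'side',px2w('side',[(150+150/2.625,270+196/2.632)],.024))
print('long',px2w('wrist',[(149*1.28,66*1.28)],.04), 'small', px2w('wrist',[(228*1.28,141*1.28)],.049), 'tilt ok')"
```

```text
top [[0.54112321 0.37156277 0.058     ]] side [[0.54150573 0.37659374 0.058     ]]
housing top [[0.54013155 0.3762888  0.024     ]] side [[0.54158957 0.38262637 0.024     ]]
long [[ 0.44932803 -0.3027884   0.04      ]] small [[ 0.55667846 -0.38615251  0.049     ]] tilt ok
```

Request:
servo_tool --pt "0 0.048 0.006 5 -1" --pt "0 0.097 0.012 5 -1" --pt "0 0.146 0.018 5 -1" --pt "0 0.195 0.024 5 -1" --pt "0 0.244 0.03 5 -1" --pt "0 0.293 0.036 5 -1" --pt "0 0.342 0.042 5 -1" --pt "0 0.391 0.048 5 -1"

```text
clock: 29.45
tcp_pos: [0.5285, 0.0142, 0.4066]
orientation: [-0.009, 1.562, 0.006]
contact_force: [0.8, 0.3, 0.1]
grip_width: 0.0851
```

```bash
python3 -c "
from h import *
go((.541,.33,.25),90.5)"
```

```text
clk 29.4 w 0.0851 F [0.8 0.3 0.1] tip z 0.2336 grip [0.5285 0.0142 0.2516] yaw 90.6
   d [0.0011 0.3156 0.0156] turn 0.1 j1,j7 [ 0.55 -0.41] tilt [ 0.009 -0.002 -1.   ]
```

Request:
servo_tool --pt "0 0.045 0.002 0 -1" --pt "0 0.09 0.004 0 -1" --pt "0 0.138 0.007 0 -1" --pt "0 0.186 0.01 0 -1" --pt "0 0.234 0.012 0 -1" --pt "0 0.28 0.014 0 -1" --pt "0 0.316 0.015 0 -1" --pt "0 0.316 0.015 0 -1"

```text
clock: 30.25
tcp_pos: [0.5372, 0.3363, 0.4062]
orientation: [-0.013, 1.563, 0.016]
contact_force: [-0.5, 0.5, 0.7]
grip_width: 0.085
```

```bash
python3 -c "
from h import *
go((.541,.33,.25),90.5)
a=snap('wrist','pics/w7.png');cv2.imwrite('pics/w7x.png',cv2.resize(a[60:280,120:400][...,::-1],(764,600),interpolation=cv2.INTER_CUBIC))"
```

```text
clk 30.2 w 0.0850 F [-0.5  0.5  0.7] tip z 0.2332 grip [0.5372 0.3363 0.2512] yaw 91.1
   d [ 0.0012 -0.0064  0.0036] turn 0.6 j1,j7 [-0.06 -0.99] tilt [ 0.007  0.002 -1.   ]
```

View pics/w7x.png

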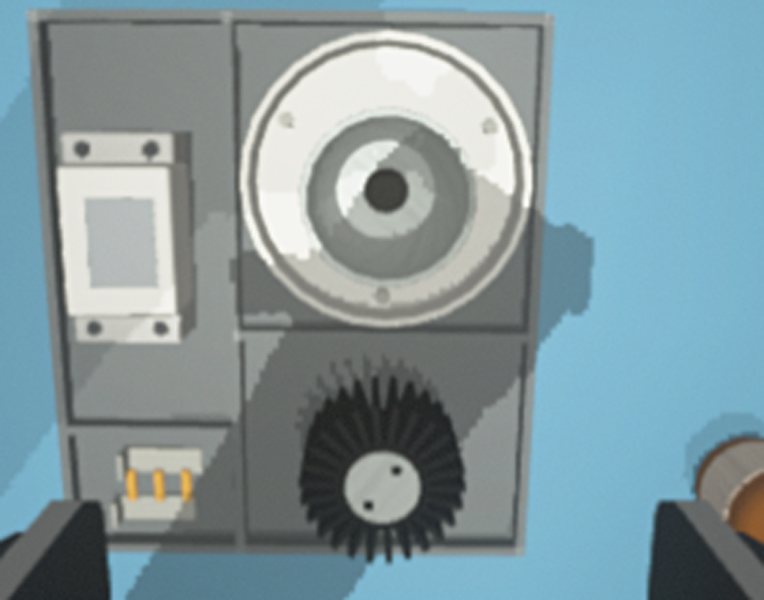

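Run:
```python
from h import *
import json
o={k:np.array(v) for k,v in json.load(open('pics/w7.png.json')).items()}
def f(p,z): return px2w('wrist',np.array(p)/2.7286+[120,60],z,obs=o)[:,:2]
def ell(l,r,t,b,z): # circle centre from extreme points
    P=f([(l,(t+b)/2),(r,(t+b)/2),((l+r)/2,t),((l+r)/2,b)],z); return P[:2].mean(0),P[2:].mean(0),np.linalg.norm(P[0]-P[1]),np.linalg.norm(P[2]-P[3])
print("refl",ell(305,471,110,282,.058)); print("house",ell(240,533,30,328,.024))
P=f([(57,167),(168,167),(180,313),(72,318)],.04); print("short",P.mean(0),np.linalg.norm(P[0]-P[1]))
print("sink",f([(382,487)],.049))
```

```text
refl (array([0.5421432 , 0.37902441]), array([0.54213168, 0.37838357]), np.float64(0.05725116783293226), np.float64(0.058741562777625336))
house (array([0.54219853, 0.38298124]), array([0.54215751, 0.38089015]), np.float64(0.1115268943089358), np.float64(0.11199954706079013))
short [0.44346527 0.35923991] 0.04057596736631959
sink [[0.54225535 0.26773032]]
```

```bash
python3 -c "
from h import *
print(hand_in()); print(get_obs()['clock'])"
```

```text
the job is handed in; nothing more can be done
None
the job is handed in; nothing more can be done
```

Both lamp kits are made up and the job is handed in, at about 30 s of the 128 s allowed.

- **Round tray:** it has the large round heat sink, the short driver and the reflector, mouth up in the housing.
- **Square tray:** it has the small black round heat sink and the long driver.
- **Left alone:** I did not move the square heat sink or the orange and yellow look-alikes.

**Last checks:** the wrist, top and side pictures show all five parts upright on their compartment floors. None is on a rib, and the gripper is open and clear.

**What disagreed:**
- The reflector sits about 3 mm off the housing centre by the wrist camera. The coarser top and side views say 5–6 mm. I left it, as it has about 22 mm of clearance all round.
- Its rim measured 57–59 mm in the last picture against the true 62 mm. I think I picked the inner edge of the bright rim against the white housing.
- The tool was tilted about 1° when it set down the long driver. The driver looks flat in its compartment in the pictures taken afterwards.

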